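Turn the spice carousel and present the salt mill

TASK

The spice carousel has just been filled and set down here: turn it right round, at least one full turn, to make sure it runs free. Then go on until the salt mill on it (the shorter of its two waisted wooden mills) stands at the front, over the middle of that side of the square base board that faces the robot, and finish with the gripper still holding the grip on top, so that the carousel stays still while I take the mill out. Do not touch or topple the mills and jars on it, and leave the canister, teapot and teaspoon beside it where they are.

Things in the scene. Friction and masses are not known exactly. Their poses are not given: they have to be found in the camera images.
- base_board: fixed square dark wooden base board of the carousel, 176 x 176 mm, top 18 mm above the worktop, origin at the centre of its underside, under the turning axis. It does not turn. Its -x axis points to the middle of its front side, the side facing the robot; its yaw is within 0.25 rad of the room's
- carousel (a joint): turning of the carousel on its ball bearing about the vertical axis through the centre of the base board, in rad: 0 at the start of every run wherever the jars then are, growing anticlockwise seen from above; turns without end either way, goes on counting past a full turn, light (about 0.04 N m of friction) and stays where it is left
- grip (a point): centre of the wooden wing grip at the top of the carousel's steel column, on the turning axis, 242 mm above the worktop. The grip is a flat upright bar with round ends, 84 mm long (this point's x axis), 16 mm thick (its y axis; take it across this, from above), 34 mm high; it turns with the carousel. Its underside is 225 mm above the worktop; the taller mill reaches 210 mm
- tray (a point): centre of the floor of the carousel's round wooden tray, 214 mm across, 35 mm above the worktop, turning with the grip. Six places at every 60 degrees, 70 mm from the axis, parted by thin wire spokes; a low wire rail 30 mm above the tray runs round it
- salt_mill: salt mill, pale wood, waisted, 54 mm across, 138 mm tall, standing loose in one of the six places of the carousel (any of them), 70 mm from the axis; origin at the centre of its underside
- pepper_mill: pepper mill, dark wood, waisted, 54 mm across, 175 mm tall, standing loose in another place of the carousel; origin at the centre of its underside
- jar_1: glass spice jar with a screw cap, 45 mm across, 106 mm tall, loose in one of the six places of the carousel; origin at the centre of its underside
- jar_2: glass spice jar with a screw cap, 45 mm across, 106 mm tall, loose in one of the six places of the carousel; origin at the centre of its underside
- jar_3: glass spice jar with a screw cap, 45 mm across, 106 mm tall, loose in one of the six places of the carousel; origin at the centre of its underside
- jar_4: glass spice jar with a screw cap, 45 mm across, 106 mm tall, loose in one of the six places of the carousel; origin at the centre of its underside
- striped_canister: cream canister with dark stripes and a lid, 125 mm across, 171 mm tall, on the worktop to the left of the carousel and a little behind; origin at the centre of its underside; a bystander
- small_teapot: small white teapot, 67 x 121 mm, 71 mm tall, on the worktop to the right of the carousel; origin at the centre of its underside; a bystander
- teaspoon: metal teaspoon, 134 x 27 x 12 mm, lying on the worktop to the left of the carousel; a bystander

How it is judged:
By the outcome, as a careful person would: the job done as asked, in the order asked, and still so for the second after the job is handed in, while the arm keeps its last pose, push and grip.
It also fails if it takes over 64 s, if anything falls off the work surface, if the arm or the gripper's body presses on something with over 40 N, if the wrist force passes 120 N, or if a joint passes its speed limit or range.

ROBOT

A 6-joint arm with a two-finger parallel gripper is mounted at the origin on a cart in front of the work surface, level with it; the furniture and walls round the work are solid. World frame = base frame: x ahead of the robot, y to its left, z up, the work surface at z = 0. Lengths are in m, angles in rad, forces in N, time in s.
With the tool pointing down it reaches from about 0.35 to 0.725 m from the base axis. Payload 6 kg.
Tool frame: the origin (TCP) lies between the finger pads, 19 mm behind the fingertips; this is the grasp point; z points along the fingers, y is the line along which they close (so a half turn about z gives the same grasp; the last joint's range is limited). The gripper opens to 85 mm and grips with 20 to 120 N. Pads are 22 mm wide; open, the fingers measure 114 mm over their backs; the gripper's body (76 mm by 85 mm) begins 54 mm behind the grasp point. The pads swing forward as they close: fully open they stand 13 mm farther back than shut.
Start: joints at [1.488, 0.04, 0.085, 0, -1.615, -0.334], TCP at [0.243, 0.549, 0.25] pointing down, gripper open.
Joint ranges: [-2.56, 2.56], [-1.29, 2.01], [-1.08, 1.49], [-3.29, 1.98], [-2.81, -0.18], [-2.99, 2.99]. Speed limits (rad/s): [2.57, 2.57, 3.01, 3.14, 3.14, 3.14].

INTERFACE

Orientations are given as a unit quaternion [w, x, y, z].
In Python, from plant import robot, cams gives the robot as it stands (robot), with the cameras (cams).
- The arm moves only by the tool nudge_tcp, called after "Emit:" in YAML: its name, and indented under it one key for each argument. Schema: {"type":"object","properties":{"motion":{"type":"object","properties":{"drx":{"type":"array","items":{"type":"number"},"minItems":1,"maxItems":8},"dry":{"type":"array","items":{"type":"number"},"minItems":1,"maxItems":8},"drz":{"type":"array","items":{"type":"number"},"minItems":1,"maxItems":8},"tx":{"type":"array","items":{"type":"number"},"minItems":1,"maxItems":8},"ty":{"type":"array","items":{"type":"number"},"minItems":1,"maxItems":8},"tz":{"type":"array","items":{"type":"number"},"minItems":1,"maxItems":8},"finger_gap":{"type":"array","items":{"type":"number"},"minItems":1,"maxItems":8}},"additionalProperties":false,"required":["drx","dry","drz","tx","ty","tz","finger_gap"]},"only":{"type":"string"},"quiet":{"type":"boolean"},"lines":{"type":"string"}},"required":["motion"],"additionalProperties":false}. motion is an object with one list for each field, all of the same length, 1 to 8, a row being the entries at one place: drx, dry, drz (a rotation vector in shares of pi/2 rad (1.0 is pi/2 rad)), tx, ty, tz (the shift in normalised numbers (1 is 0.2 m)), finger_gap (the opening from 0.0 (shut) to 1.0 (fully open)); each row shifts and turns the commanded pose from where the row before left it, along the tool's axes as they then stand; what a row does not reach is not made up. A row lasts 1/10 s, in which the tool goes at most 0.05 m and 0.15 rad, less where a joint would pass 70% of its speed; a pose out of reach is approached as far as the arm can. The fingers move at their own pace and stop on an object; the grip force is fixed at half the most. Time passes only in rows, so rows that do not move let the fingers close. The tool returns the time, the measured TCP pose, the force, the opening and the grip force at its end. only (a regular expression) keeps the lines of the reply that match it, lines (a string "A,B") keeps lines A to B, and quiet returns only ok. No shift or turn number may pass 1 either way. Input that does not fit is refused with a message, and nothing moves.
- robot.state(): the state, without advancing time (a new reading comes with each control period).
- cams.get_image(name): name is "side" or "top" or "wrist"; returns a dict with "pixels" (420x560x3 uint8, red, green, blue), "range_z" (420x560 float32, m along the optical axis (not along the pixel's ray), 0 where there is no reading), "fx", "fy", "cx", "cy" (pixels), "k1" (the pictures are not rectified: a ray, as slopes to the right and down, at radius r is drawn at 1 + k1 r^2 times it, then the intrinsics apply), "eye" and "rotation" of the camera in the world. Camera axes: x right, y up, looking along -z (the intrinsics and any distortion apply to the point x, -y, -z); pixel columns grow to the right and rows downward; lengths in m; the calibration is good to about 2 mm. A picture is of the moment at which its call begins.
- robot.job_done(): hands the job in; it is judged then, once.
The state is a dict: "t": time; "joint_positions": joint angles; "dq": joint speeds; "joint_efforts": joint torques, N m; "eef_pos": TCP position; "tcp_rot": TCP orientation; "contact_force": force on the tool from outside, world axes, zero at the start; "moment": the same for the moment, N m; "opening": opening from 0.0 (shut) to 1.0 (fully open); "grip_force": force on a finger pad.
Only numpy, scipy, OpenCV 4.12 (cv2) and the standard library are available. Lean on these libraries where they do the work, as an engineer would, in place of code of your own. Each camera call takes 0.05 s, during which the arm holds its last target. There are 200 camera calls.

## Working session

There is one attempt and no reset: what is moved stays moved. The work goes in short steps, Python scripts to look and compute and a tool call to move; the robot and the scene stay as the last step left them, time stands still between calls to the robot, and variables do not carry over. Pictures are saved under pics/ and viewed, at most 10 in all, crops included, and the job is handed in when it is done.

```bash
ls; cat > h.py <<'E'
import numpy as np, cv2
from plant import robot, cams
def pt(im,u,v,z=None):
    x=(u-im["cx"])/im["fx"]; y=(v-im["cy"])/im["fy"]
    sx,sy=x,y
    for _ in range(20):
        k=1+im["k1"]*(sx*sx+sy*sy); sx,sy=x/k,y/k
    d=np.array(im["rotation"])@np.array([sx,-sy,-1.]); e=np.array(im["eye"])
    if z is None:
        return e+d*im["range_z"][int(round(v)),int(round(u))]
    return e+d*(z-e[2])/d[2]
def cloud(im):
    H,W=im["range_z"].shape; v,u=np.mgrid[:H,:W].astype(float)
    x=(u-im["cx"])/im["fx"]; y=(v-im["cy"])/im["fy"]; sx,sy=x,y
    for _ in range(20):
        k=1+im["k1"]*(sx*sx+sy*sy); sx,sy=x/k,y/k
    d=np.stack([sx,-sy,-np.ones_like(sx)],-1)@np.array(im["rotation"]).T
    return np.array(im["eye"])+d*im["range_z"][...,None]
E
python3 - <<'E'
from h import *
import os;os.makedirs('pics',exist_ok=True)
for n in("top","side"):
    im=cams.get_image(n); np.save(n+'.npy',im,allow_pickle=True)
    cv2.imwrite(f'pics/{n}0.png',im["pixels"][...,::-1]); print(n,im["eye"],im["fx"])
    c=cloud(im); m=(im["range_z"]>0)&(c[...,2]>.245)&(c[...,2]<.27)&(c[...,0]>.35)&(c[...,0]<.75)&(abs(c[...,1])<.3)
    p=c[m]; print(m.sum(), p.mean(0) if len(p) else '')
s=robot.state();print(s["t"],s["eef_pos"],s["tcp_rot"])
E
```

```text
pics
plant.py
top [0.30282264 0.11355623 1.32485016] 443.77569309774873Traceback (most recent call last):
  File "<stdin>", line 6, in <module>
  File "h.py", line 17, in cloud
    d=np.stack([sx,-sy,-np.ones_like(sx)],-1)@np.array(im["rotation"]).T
      ~~~~~~~~~~~~~~~~~~~~~~~~~~~~~~~~~~~~~~~^~~~~~~~~~~~~~~~~~~~~~~~~~~
ValueError: matmul: Input operand 1 has a mismatch in its core dimension 0, with gufunc signature (n?,k),(k,m?)->(n?,m?) (size 4 is different from 3)
```

Rotation is a quaternion.

```bash
sed -i 's/np.array(im\["rotation"\])/RM(im["rotation"])/' h.py
cat >> h.py <<'E'
from scipy.spatial.transform import Rotation as R
def RM(q): return R.from_quat(np.roll(q,-1)).as_matrix()
E
python3 - <<'E'
from h import *
for n in("top","side"):
    im=cams.get_image(n); np.save(n+'.npy',im,allow_pickle=True)
    cv2.imwrite(f'pics/{n}0.png',im["pixels"][...,::-1]); print(n,im["eye"],im["fx"])
    c=cloud(im); m=(im["range_z"]>0)&(c[...,2]>.25)&(c[...,2]<.268)&(c[...,0]>.35)&(c[...,0]<.75)&(abs(c[...,1])<.3)
    p=c[m]; print(m.sum(), p.mean(0) if len(p) else '')
    v,u=np.nonzero(m)
    if len(u): print(u.min(),u.max(),v.min(),v.max(), R.from_quat(np.roll(im['rotation'],-1)).as_matrix().round(3).tolist())
s=robot.state();print(s["t"],s["eef_pos"],s["tcp_rot"])
E
```

```text
top [0.30282264 0.11355623 1.32485016] 443.77569309774873
211 [0.52959345 0.20989949 0.25795698]
229 236 170 201 [[-0.021, 0.986, -0.166], [-1.0, -0.018, 0.019], [0.016, 0.166, 0.986]]
side [0.55755983 0.72584639 1.09019741] 384.96442451281234
214 [0.53022431 0.21235497 0.25816568]
247 278 226 235 [[-0.996, -0.067, 0.062], [0.09, -0.821, 0.563], [0.014, 0.567, 0.824]]
0.15 [0.24275283 0.5484643  0.24923213] [ 6.59825404e-04  9.78362862e-01 -2.06895307e-01 -8.25193183e-05]
```

View pics/top0.png

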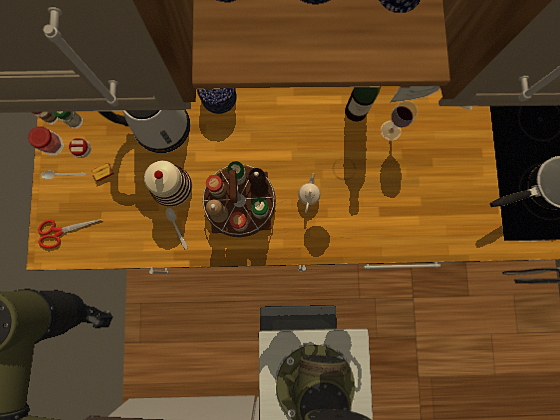

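View pics/side0.png

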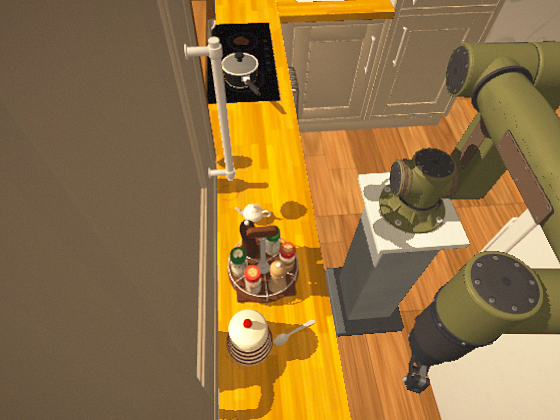

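```bash
python3 - <<'E'
from h import *
ps=[]
for n in("top","side"):
    im=np.load(n+'.npy',allow_pickle=True).item(); c=cloud(im)
    m=(im["range_z"]>0)&(c[...,2]>.235)&(c[...,2]<.268)&(c[...,0]>.42)&(c[...,0]<.65)&(abs(c[...,1]-.21)<.08)
    p=c[m&(c[...,2]>.252)][:,:2]; 
    (cx,cy),(w,h),a=cv2.minAreaRect(p.astype(np.float32)*1000); _,_,vt=np.linalg.svd(p-p.mean(0)); print(n,cx,cy,w,h,a,np.degrees(np.arctan2(vt[0,1],vt[0,0])))
    # salt mill top ~.138, pepper
    for lo,hi in((.115,.145),(.150,.182),(.03,.037),(.012,.0195)):
        q=(im["range_z"]>0)&(c[...,2]>lo)&(c[...,2]<hi)&(np.hypot(c[...,0]-.53,c[...,1]-.21)<.14); print(lo,q.sum(),np.median(c[q],0))
    b={'top':(190,150,95,95),'side':(215,205,95,105)}[n]
    x,y,w,h=b
    cv2.imwrite(f'pics/{n}c.png',cv2.resize(im["pixels"][y:y+h,x:x+w,::-1],None,fx=5.5,fy=5.5,interpolation=cv2.INTER_CUBIC))
E
```

```text
top 530.3040771484375 210.259765625 78.14533996582031 16.156124114990234 2.516490936279297 -177.70676740867407
0.115 862 [0.51280467 0.20597552 0.14101902]
0.15 265 [0.49658864 0.26437459 0.1625218 ]
0.03 1079 [0.51665111 0.19708655 0.034397  ]
0.012 68 [0.45143751 0.13444869 0.01690903]
side 530.1534423828125 210.88336181640625 77.73726654052734 16.63378143310547 1.279193639755249 1.9219126471939108
0.115 910 [0.55442336 0.22174905 0.14094813]
0.15 266 [0.49904689 0.26970356 0.1621342 ]
0.03 677 [0.53180195 0.25263292 0.03529175]
0.012 61 [0.46571086 0.2911839  0.01754394]
```

View pics/topc.png

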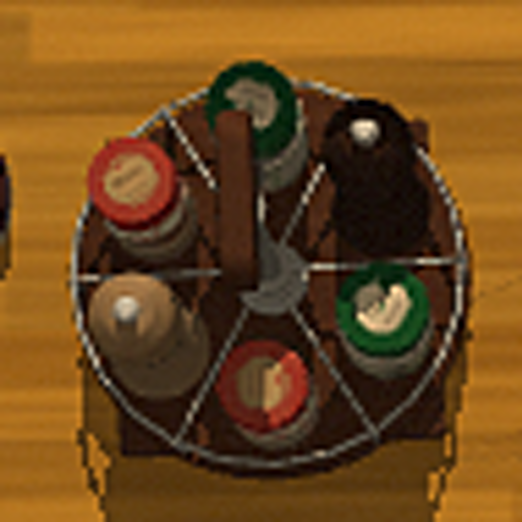

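View pics/sidec.png

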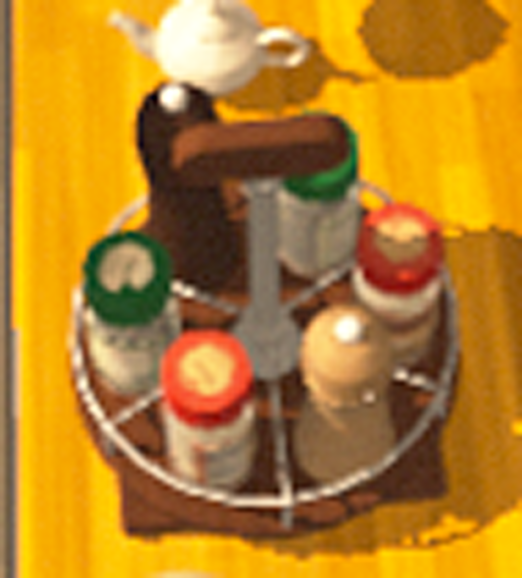

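```bash
python3 - <<'E'
from h import *
from scipy.optimize import least_squares
A=np.array([.5302,.2106])
for n in("top","side"):
    im=np.load(n+'.npy',allow_pickle=True).item(); c=cloud(im)
    f=5.5; x0,y0={'top':(190,150),'side':(215,205)}[n]
    P=[pt(im,(u+.5)/f-.5+x0,(v+.5)/f-.5+y0,.018)[:2] for u,v in {'top':[(123,453),(440,437),(428,122)],'side':[(125,530),(440,492)]}[n]]
    for a,b in zip(P,P[1:]): d=b-a; print(n,a.round(4),b.round(4),np.hypot(*d),np.degrees(np.arctan2(d[1],d[0])))
    if n=='top': print('centre',(P[0]+P[2])/2)
    k={'top':(127,312),'side':(348,330)}[n]
    K=pt(im,(k[0]+.5)/f-.5+x0,(k[1]+.5)/f-.5+y0,.172)[:2]
    print('knob',K,np.hypot(*(K-A)),np.degrees(np.arctan2(*(K-A)[::-1])))
    q=(im["range_z"]>0)&(c[...,2]>.142)&(c[...,2]<.168)&(np.hypot(c[...,0]-.497,c[...,1]-.267)<.04)
    p=c[q]; r=least_squares(lambda s:np.linalg.norm(p-s[:3],axis=1)-s[3],[.495,.27,.15,.022],loss='soft_l1',f_scale=.002).x
    print('sphere',len(p),r,np.hypot(*(r[:2]-A)),np.degrees(np.arctan2(*(r[:2]-A)[::-1])))
    # board edge points
    for lo,hi in((.010,.021),):
        q=(im["range_z"]>0)&(c[...,2]>lo)&(c[...,2]<hi)&(np.hypot(c[...,0]-.53,c[...,1]-.21)<.14)
        p=c[q][:,:2].astype(np.float32)*1000; print(cv2.minAreaRect(p))
E
```

```text
top [0.4412 0.2923] [0.4466 0.1222] 0.170135807963227 -88.18173081927209
top [0.4466 0.1222] [0.6205 0.1259] 0.17397184627758616 1.2116568640782521
centre [0.53087167 0.20908096]
knob [0.49244145 0.26961119] 0.07005732684977235 122.61331417462699
sphere 205 [0.49414914 0.27029929 0.14468677 0.02264103] 0.06974001707587141 121.12669129672096
((535.9283447265625, 211.31710815429688), (184.92784118652344, 176.35977172851562), 2.3083078861236572)
side [0.6117 0.2994] [0.4432 0.2925] 0.1686407808605039 -177.6594899578115
knob [0.49376427 0.26947695] 0.06923913376499127 121.75109848800236
sphere 206 [0.49216876 0.26948765 0.1452353  0.02269018] 0.07010086172248316 122.85546979540376
((525.6132202148438, 284.9753112792969), (175.43344116210938, 28.70474624633789), 2.669146776199341)
```

The rows are not in the units I measure in: shifts go in shares of 0.2 m and turns go in shares of pi/2 rad. I convert before sending: 0.04 m / 0.2 = 0.2, -0.036 m / 0.2 = -0.18.

```bash
python3 - <<'E'
from h import *
for n in("top","side"):
    im=np.load(n+'.npy',allow_pickle=True).item(); c=cloud(im)
    for a,b in((-.1,.1),(.1,.35),(.35,.6)):
        q=(im["range_z"]>0)&(c[...,2]>.28)&(c[...,0]>.4)&(c[...,1]>a)&(c[...,1]<b); p=c[q]
        if len(p): i=p[:,0].argmin(); print(n,a,q.sum(),p[i],np.percentile(p,1,axis=0))
E
```

```text
top -0.1 10153 [ 0.62490723 -0.0160404   0.61542291] [ 0.62592929 -0.09803452  0.61000196]
top 0.1 17708 [0.6096903  0.30675217 0.74689498] [0.61085077 0.10345572 0.56280525]
top 0.35 11073 [0.57545946 0.36236044 0.85822919] [0.57776747 0.35136062 0.5101783 ]
side -0.1 378 [ 0.62514382 -0.09270112  0.62667799] [ 0.62537273 -0.09904115  0.61158991]
side 0.1 1949 [0.61035056 0.27068203 0.64661427] [0.61044684 0.24573897 0.57281602]
side 0.35 31656 [0.57505349 0.36198032 0.66874991] [0.57935528 0.3608824  0.59184971]
```

Emit:
nudge_tcp:
  motion: {"drx": [0,0,0,0,0,0],"dry": [0,0,0,0,0,0],"drz": [0,0,0,0,0,0],"tx": [0.05,0.15,0.2,0.2,0.2,0.2],"ty": [0.025,0.075,0.1,0.1,0.1,0.1],"tz": [-0.175,-0.18,0,0,0,0],"finger_gap": [1,1,1,1,1,1]}

```text
t: 0.75
eef_pos: [0.386, 0.3747, 0.3208]
tcp_rot: [0.0, 0.978, -0.207, -0.0]
contact_force: [1.1, -0.2, 0.3]
opening: 1.001
grip_force: 0.0
```

In the tool's units: 0.04 m / 0.2 = 0.2, 0.03 m / 0.2 = 0.15, 0.15 rad / 1.5708 = 0.0955.

Emit:
nudge_tcp:
  motion: {"drx": [0,0,0,0,0,0,0,0],"dry": [0,0,0,0,0,0,0,0],"drz": [0,0,0,0,0,0,0.0573,0.0955],"tx": [0.2,0.2,0.2,0.2,0.15,0.04,0,0],"ty": [0.1,0.1,0.1,0.08,0.06,0.018,0,0],"tz": [0,0,0,0,0,0,0,0],"finger_gap": [1,1,1,1,1,1,1,1]}

```text
t: 1.55
eef_pos: [0.5292, 0.2122, 0.3205]
tcp_rot: [0.0, 0.946, -0.325, -0.0]
contact_force: [0.2, 0.6, 0.1]
opening: 0.998
grip_force: 0.0
```

Emit:
nudge_tcp:
  motion: {"drx": [0,0,0,0,0,0,0,0],"dry": [0,0,0,0,0,0,0,0],"drz": [0.0955,0.0955,0.0955,0.0955,0.0955,0.0955,0.0955,0.0955],"tx": [0,0,0,0,0,0,0,0],"ty": [0,0,0,0,0,0,0,0],"tz": [0,0,0,0,0,0,0,0],"finger_gap": [1,1,1,1,1,1,1,1]}

```text
t: 2.35
eef_pos: [0.5288, 0.2129, 0.3207]
tcp_rot: [-0.0, -0.597, 0.802, 0.0]
contact_force: [-0.8, 0.6, -0.6]
opening: 0.999
grip_force: 0.0
```

```bash
cat >> h.py <<'E'
def st():
    s=robot.state(); M=RM(s["tcp_rot"]); g=lambda v:np.degrees(np.arctan2(v[1],v[0])).round(2)
    print("t",round(s["t"],2),"pos",np.round(s["eef_pos"],4),"yawx",g(M[:,0]),"z",M[:,2].round(3),"q",np.round(s["joint_positions"],2),"F",np.round(s["contact_force"],1),"M",np.round(s["moment"],2),"op",round(s["opening"],3))
    d=M.T@(np.array([.5302,.2106,.246])-s["eef_pos"]); print("toolframe to grip",d.round(4))
E
python3 -c "from h import *; st()"
```

```text
t 2.35 pos [0.5288 0.2129 0.3207] yawx -106.7 z [-0. -0. -1.] q [ 0.73 -0.02  0.15 -0.   -1.74 -1.03] F [-0.8  0.6 -0.6] M [ 0.05 -0.01  0.01] op 0.999
toolframe to grip [ 0.0018 -0.002   0.0747]
```

In the tool's units: 0.15 rad / 1.5708 = 0.0955.

Emit:
nudge_tcp:
  motion: {"drx": [0,0,0,0,0,0,0,0],"dry": [0,0,0,0,0,0,0,0],"drz": [0.0955,0.0955,0.0955,0.0955,0.0955,0.0955,0.0955,0.0955],"tx": [0,0,0,0,0,0,0,0],"ty": [0,0,0,0,0,0,0,0],"tz": [0,0,0,0,0,0,0,0],"finger_gap": [1,1,1,1,1,1,1,1]}
  quiet: true

```text
ok
```

Emit:
nudge_tcp:
  motion: {"drx": [0,0,0],"dry": [0,0,0],"drz": [0.028,0,0],"tx": [0,0,0],"ty": [0,0,0],"tz": [0,0,0],"finger_gap": [1,1,1]}
  quiet: true

```text
ok
```

```bash
python3 - <<'E'
from h import *; st()
im=cams.get_image("wrist"); cv2.imwrite('pics/w1.png',im["pixels"][...,::-1])
c=cloud(im); m=(im["range_z"]>0)&(c[...,2]>.235)&(c[...,2]<.268)&(np.hypot(c[...,0]-.53,c[...,1]-.21)<.07)
p=c[m]; print(cv2.minAreaRect(p[p[:,2]>.25][:,:2].astype(np.float32)*1000) if len(p)>5 else len(p))
E
```

```text
t 3.45 pos [0.529  0.2127 0.3209] yawx -177.55 z [-0. -0. -1.] q [ 0.73 -0.02  0.15 -0.   -1.74 -2.26] F [ 0.4 -0.1  0.2] M [ 0.01 -0.02 -0.02] op 0.998
toolframe to grip [-0.0011 -0.0021  0.0749]
((528.88916015625, 209.27731323242188), (80.0611572265625, 15.984195709228516), 2.0278079509735107)
```

View pics/w1.png

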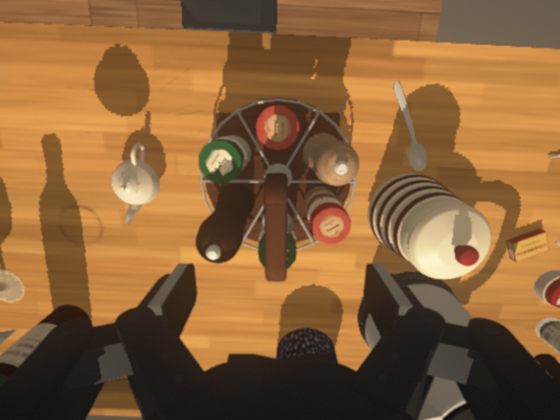

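The wrist view shows the grip bar upright in the picture at (277,225), midway between the open fingers. I can go down.

In the tool's units: 0.03 m / 0.2 = 0.15, -0.0025 m / 0.2 = -0.0125.

Emit:
nudge_tcp:
  motion: {"drx": [0,0,0,0,0,0,0,0],"dry": [0,0,0,0,0,0,0,0],"drz": [0,0,0,0,0,0,0,0],"tx": [-0.005,0,0,0,0,0,0,0],"ty": [-0.0125,0,0,0,0,0,0,0],"tz": [0.1,0.15,0.1,0.025,0,0,0,0],"finger_gap": [1,1,1,1,0.5,0,0,0]}

```text
t: 4.3
eef_pos: [0.5306, 0.21, 0.2472]
tcp_rot: [0.001, -0.02, 1.0, 0.0]
contact_force: [-0.0, -0.1, -1.4]
opening: 0.328
grip_force: 0.0
```

Emit:
nudge_tcp:
  motion: {"drx": [0,0,0,0],"dry": [0,0,0,0],"drz": [0,0,0,0],"tx": [0,0,0,0],"ty": [0,0,0,0],"tz": [0,0,0,0],"finger_gap": [0,0,0,0]}

```text
t: 4.7
eef_pos: [0.5305, 0.2097, 0.2469]
tcp_rot: [0.001, -0.02, 1.0, 0.0]
contact_force: [-1.2, -1.5, 4.8]
opening: 0.176
grip_force: 60.8
```

```bash
python3 -c "from h import *; st()"
```

```text
t 4.7 pos [0.5305 0.2097 0.2469] yawx -177.67 z [ 0.001  0.    -1.   ] q [ 0.73 -0.04 -0.    0.   -1.61 -2.26] F [-1.2 -1.5  4.8] M [-0.42  0.48  0.03] op 0.176
toolframe to grip [0.0003 0.0009 0.0009]
```

In the tool's units: -0.12 rad / 1.5708 = -0.0764.

Emit:
nudge_tcp:
  motion: {"drx": [0,0,0,0,0,0,0,0],"dry": [0,0,0,0,0,0,0,0],"drz": [-0.0191,-0.0446,-0.0637,-0.0764,-0.0764,-0.0764,-0.0637,-0.0318],"tx": [0,0,0,0,0,0,0,0],"ty": [0,0,0,0,0,0,0,0],"tz": [0,0,0,0,0,0,0,0],"finger_gap": [0,0,0,0,0,0,0,0]}

```text
t: 5.5
eef_pos: [0.5303, 0.2103, 0.2469]
tcp_rot: [0.001, -0.368, 0.93, 0.0]
contact_force: [-3.1, 0.6, 5.2]
opening: 0.178
grip_force: 61.0
```

```bash
python3 - <<'E'
from h import *; st()
im=cams.get_image("side"); cv2.imwrite('pics/s2.png',im["pixels"][160:380,160:380,::-1].repeat(2,0).repeat(2,1))
E
```

```text
t 5.5 pos [0.5303 0.2103 0.2469] yawx -136.76 z [ 0.001  0.001 -1.   ] q [ 0.73 -0.04 -0.   -0.   -1.61 -1.55] F [-3.1  0.6  5.2] M [ 0.23  0.98 -0.14] op 0.178
toolframe to grip [-0.0002  0.0003  0.0009]
```

View pics/s2.png

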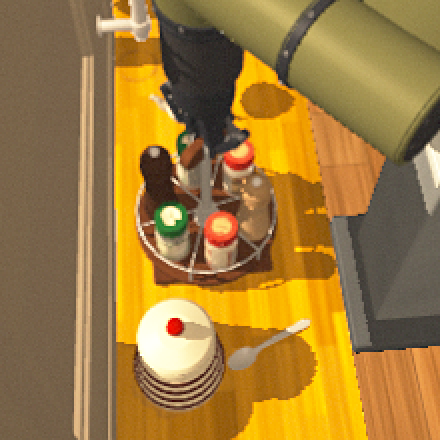

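The grip is held and the carousel turns with it. The salt mill, at crop (255,200), is coming round to the robot's side and everything is upright, so I continue.

In the tool's units: -0.12 rad / 1.5708 = -0.0764.

Emit:
nudge_tcp:
  motion: {"drx": [0,0,0,0,0,0,0,0],"dry": [0,0,0,0,0,0,0,0],"drz": [-0.0318,-0.0637,-0.0764,-0.0764,-0.0764,-0.0764,-0.0764,-0.0764],"tx": [0,0,0,0,0,0,0,0],"ty": [0,0,0,0,0,0,0,0],"tz": [0,0,0,0,0,0,0,0],"finger_gap": [0,0,0,0,0,0,0,0]}
  only: "force"

```text
contact_force: [-7.6, 2.2, 7.5]
grip_force: 61.2
```

Emit:
nudge_tcp:
  motion: {"drx": [0,0,0,0,0,0,0,0],"dry": [0,0,0,0,0,0,0,0],"drz": [-0.0764,-0.0764,-0.0764,-0.0764,-0.0764,-0.0764,-0.0764,-0.0764],"tx": [0,0,0,0,0,0,0,0],"ty": [0,0,0,0,0,0,0,0],"tz": [0,0,0,0,0,0,0,0],"finger_gap": [0,0,0,0,0,0,0,0]}
  only: "force"

```text
contact_force: [-11.0, 0.2, 8.1]
grip_force: 61.3
```

Emit:
nudge_tcp:
  motion: {"drx": [0,0,0,0,0,0,0,0],"dry": [0,0,0,0,0,0,0,0],"drz": [-0.0764,-0.0764,-0.0764,-0.0764,-0.0764,-0.0764,-0.0764,-0.0764],"tx": [0,0,0,0,0,0,0,0],"ty": [0,0,0,0,0,0,0,0],"tz": [0,0,0,0,0,0,0,0],"finger_gap": [0,0,0,0,0,0,0,0]}
  only: "force"

```text
contact_force: [-10.8, -2.6, 8.1]
grip_force: 61.3
```

Emit:
nudge_tcp:
  motion: {"drx": [0,0,0,0,0,0,0,0],"dry": [0,0,0,0,0,0,0,0],"drz": [-0.0764,-0.0764,-0.0764,-0.0764,-0.0764,-0.0382,-0.0191,0],"tx": [0,0,0,0,0,0,0,0],"ty": [0,0,0,0,0,0,0,0],"tz": [0,0,0,0,0,0,0,0],"finger_gap": [0,0,0,0,0,0,0,0]}
  only: "force"

```text
contact_force: [-9.3, -3.7, 6.6]
grip_force: 61.2
```

```bash
python3 -c "from h import *; st()"
```

```text
t 8.75 pos [0.5292 0.2088 0.2469] yawx 62.46 z [-0.002 -0.002 -1.   ] q [ 0.73 -0.04 -0.    0.   -1.61  1.93] F [-9.3 -3.7  6.6] M [-1.28  2.73  0.07] op 0.175
toolframe to grip [0.002  0.     0.0009]
```

In the tool's units: -0.03 m / 0.2 = -0.15, -0.02 m / 0.2 = -0.1.

Emit:
nudge_tcp:
  motion: {"drx": [0,0,0,0,0,0,0,0],"dry": [0,0,0,0,0,0,0,0],"drz": [0,0,0,0,0,0,0,0],"tx": [0,0,0,0,0,0,0,0],"ty": [0,0,0,0,0,0,0,0],"tz": [0,0,0,0,0,0,-0.1,-0.15],"finger_gap": [1,1,1,1,1,1,1,1]}

```text
t: 9.55
eef_pos: [0.5297, 0.2097, 0.2945]
tcp_rot: [0.0, 0.855, 0.518, -0.002]
contact_force: [1.1, 0.5, -0.6]
opening: 0.996
grip_force: 0.0
```

Emit:
nudge_tcp:
  motion: {"drx": [0,0,0,0,0,0,0,0],"dry": [0,0,0,0,0,0,0,0],"drz": [0,0.0901,0.0955,0.0955,0.0955,0.0955,0.0955,0.0955],"tx": [0,0,0,0,0,0,0,0],"ty": [0,0,0,0,0,0,0,0],"tz": [-0.125,0,0,0,0,0,0,0],"finger_gap": [1,1,1,1,1,1,1,1]}
  quiet: true

```text
ok
```

Emit:
nudge_tcp:
  motion: {"drx": [0,0,0,0,0,0,0,0],"dry": [0,0,0,0,0,0,0,0],"drz": [0.0955,0.0955,0.0955,0.0955,0.0955,0.0955,0.0955,0.0955],"tx": [0,0,0,0,0,0,0,0],"ty": [0,0,0,0,0,0,0,0],"tz": [0,0,0,0,0,0,0,0],"finger_gap": [1,1,1,1,1,1,1,1]}
  quiet: true

```text
ok
```

Emit:
nudge_tcp:
  motion: {"drx": [0,0,0,0,0,0,0,0],"dry": [0,0,0,0,0,0,0,0],"drz": [0.0955,0.0955,0.0955,0.0955,0.0955,0.0955,0,0],"tx": [0,0,0,0,0,0,0,0],"ty": [0,0,0,0,0,0,0,0],"tz": [0,0,0,0,0,0,0,0],"finger_gap": [1,1,1,1,1,1,1,1]}
  quiet: true

```text
ok
```

```bash
python3 - <<'E'
from h import *; st()
im=cams.get_image("wrist"); cv2.imwrite('pics/w2.png',im["pixels"][...,::-1])
c=cloud(im); m=(im["range_z"]>0)&(c[...,2]>.25)&(c[...,2]<.268)&(np.hypot(c[...,0]-.53,c[...,1]-.21)<.06)
p=c[m]; print(cv2.minAreaRect(p[:,:2].astype(np.float32)*1000))
E
```

```text
t 11.95 pos [0.5303 0.2099 0.321 ] yawx -117.36 z [ 0. -0. -1.] q [ 0.73 -0.02  0.15  0.   -1.74 -1.21] F [ 0.5 -0.8 -0.1] M [ 0.03  0.01 -0.01] op 0.996
toolframe to grip [-0.0006  0.0005  0.075 ]
((529.3287963867188, 209.3748779296875), (81.25585174560547, 16.0096378326416), 62.353763580322266)
```

View pics/w2.png

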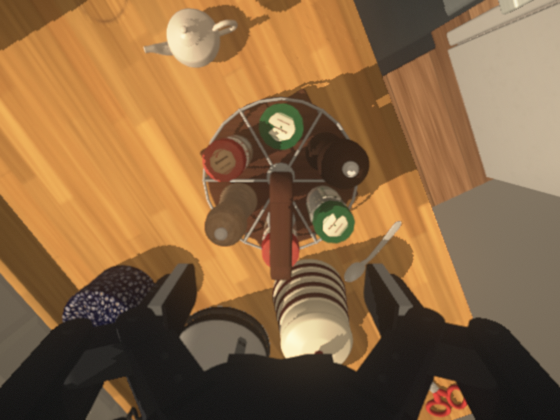

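The carousel stayed where it was released: all items stand, and the grip at (281,225) is again centred between the fingers. Regrasp and turn the last half turn.

In the tool's units: 0.03 m / 0.2 = 0.15, 0.02 m / 0.2 = 0.1.

Emit:
nudge_tcp:
  motion: {"drx": [0,0,0,0,0,0,0,0],"dry": [0,0,0,0,0,0,0,0],"drz": [0,0,0,0,0,0,0,0],"tx": [0,0,0,0,0,0,0,0],"ty": [0,0,0,0,0,0,0,0],"tz": [0.1,0.15,0.1,0.025,0,0,0,0],"finger_gap": [1,1,1,1,0,0,0,0]}
  only: "force"

```text
contact_force: [0.6, 0.6, 0.1]
grip_force: 0.0
```

Emit:
nudge_tcp:
  motion: {"drx": [0,0,0,0],"dry": [0,0,0,0],"drz": [0,0,0,0],"tx": [0,0,0,0],"ty": [0,0,0,0],"tz": [0,0,0,0],"finger_gap": [0,0,0,0]}

```text
t: 13.2
eef_pos: [0.53, 0.2102, 0.2469]
tcp_rot: [0.0, -0.518, 0.855, 0.0]
contact_force: [-5.2, 1.4, 4.5]
opening: 0.177
grip_force: 60.4
```

Emit:
nudge_tcp:
  motion: {"drx": [0,0,0,0,0,0,0,0],"dry": [0,0,0,0,0,0,0,0],"drz": [-0.0255,-0.0509,-0.0764,-0.0764,-0.0764,-0.0764,-0.0764,-0.0764],"tx": [0,0,0,0,0,0,0,0],"ty": [0,0,0,0,0,0,0,0],"tz": [0,0,0,0,0,0,0,0],"finger_gap": [0,0,0,0,0,0,0,0]}
  only: "force"

```text
contact_force: [-9.2, 1.3, 5.7]
grip_force: 60.6
```

Emit:
nudge_tcp:
  motion: {"drx": [0,0,0,0,0,0,0,0],"dry": [0,0,0,0,0,0,0,0],"drz": [-0.0764,-0.0764,-0.0764,-0.0764,-0.0764,-0.0764,-0.0764,-0.0764],"tx": [0,0,0,0,0,0,0,0],"ty": [0,0,0,0,0,0,0,0],"tz": [0,0,0,0,0,0,0,0],"finger_gap": [0,0,0,0,0,0,0,0]}
  only: "force"

```text
contact_force: [-11.0, -0.4, 6.0]
grip_force: 60.7
```

Emit:
nudge_tcp:
  motion: {"drx": [0,0,0,0,0,0,0,0],"dry": [0,0,0,0,0,0,0,0],"drz": [-0.0764,-0.0764,-0.0764,-0.0764,-0.0764,-0.0764,-0.0764,-0.0764],"tx": [0,0,0,0,0,0,0,0],"ty": [0,0,0,0,0,0,0,0],"tz": [0,0,0,0,0,0,0,0],"finger_gap": [0,0,0,0,0,0,0,0]}
  only: "force"

```text
contact_force: [-10.3, -2.8, 5.0]
grip_force: 60.7
```

Emit:
nudge_tcp:
  motion: {"drx": [0,0,0,0,0,0],"dry": [0,0,0,0,0,0],"drz": [-0.0764,-0.0764,-0.0509,-0.0382,0,0],"tx": [0,0,0,0,0,0],"ty": [0,0,0,0,0,0],"tz": [0,0,0,0,0,0],"finger_gap": [0,0,0,0,0,0]}
  only: "force"

```text
contact_force: [-9.2, -3.2, 5.0]
grip_force: 60.6
```

```bash
python3 - <<'E'
from h import *; st()
for n in("top","side"):
    im=cams.get_image(n); np.save(n+'2.npy',im,allow_pickle=True)
    x,y,w,h={'top':(190,150,95,95),'side':(215,205,95,105)}[n]
    cv2.imwrite(f'pics/{n}3.png',cv2.resize(im["pixels"][y:y+h,x:x+w,::-1],None,fx=5.5,fy=5.5,interpolation=cv2.INTER_CUBIC))
E
```

```text
t 16.2 pos [0.5293 0.209  0.2469] yawx 62.33 z [-0.002 -0.002 -1.   ] q [ 0.73 -0.04 -0.    0.   -1.61  1.93] F [-9.2 -3.2  5. ] M [-0.76  2.77  0.11] op 0.178
toolframe to grip [0.0018 0.     0.0009]
```

View pics/side3.png

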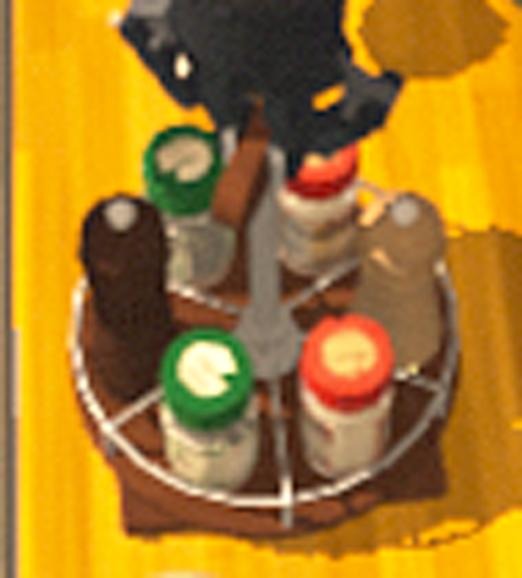

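View pics/top3.png

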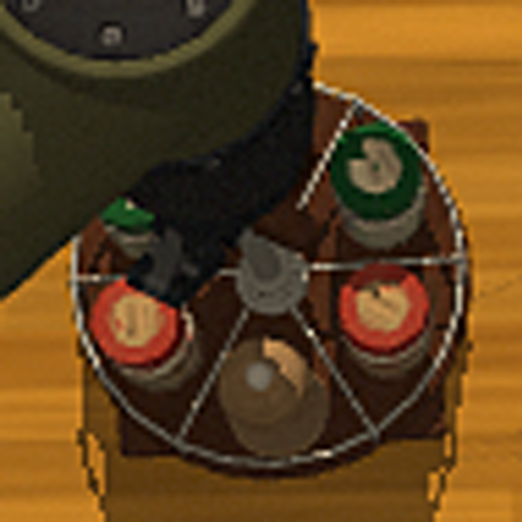

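Salt mill is at the front (top crop knob (262,375); side crop knob (405,210)), everything upright. Measure its angle against the board's front.

```bash
python3 - <<'E'
from h import *
from scipy.optimize import least_squares
A=np.array([.5302,.2103]);f=5.5
for n,k in(("top",(260,374)),("side",(405,210))):
    im=np.load(n+'2.npy',allow_pickle=True).item(); c=cloud(im); x0,y0={'top':(190,150),'side':(215,205)}[n]
    K=pt(im,(k[0]+.5)/f-.5+x0,(k[1]+.5)/f-.5+y0,.172)[:2]
    q=(im["range_z"]>0)&(c[...,2]>.142)&(c[...,2]<.168)&(np.hypot(c[...,0]-.46,c[...,1]-.208)<.035)
    p=c[q]; r=least_squares(lambda s:np.linalg.norm(p-s[:3],axis=1)-s[3],[.46,.208,.15,.022],loss='soft_l1',f_scale=.002).x[:2]
    for v in(K,r): print(n,v,np.hypot(*(v-A)),np.degrees(np.arctan2(*(v-A)[::-1]))%360)
    # board edges: dark wood low band, outside tray, local frame
    im0=np.load(n+'.npy',allow_pickle=True).item(); c=cloud(im0)
    q=(im0["range_z"]>0)&(c[...,2]>.0125)&(c[...,2]<.0235)&(np.hypot(c[...,0]-.53,c[...,1]-.21)<.135)&(np.hypot(c[...,0]-.53,c[...,1]-.21)>.1)
    P=c[q][:,:2]-A
    # yaw for which points best fit inside the square
    best=[]
    for a in np.radians(np.arange(-6,10,.5)):
        Q=P@np.array([[np.cos(a),-np.sin(a)],[np.sin(a),np.cos(a)]])
        s=min((np.maximum(np.abs(Q-[ex,ey])-.088,0)).sum() for ex in np.arange(-.003,.0031,.001) for ey in np.arange(-.003,.0031,.001))
        best.append((s,np.degrees(a)))
    print(len(P),[(round(b[0],4),round(b[1],1)) for b in sorted(best)[:4]])
E
```

```text
top [0.46139401 0.20630854] 0.06892166404640336 183.3200250153193
top [0.46064071 0.20701931] 0.0696366105891977 182.70029419439845
94 [(np.float64(0.0), np.float64(1.5)), (np.float64(0.0), np.float64(2.0)), (np.float64(0.0), np.float64(2.5)), (np.float64(0.0005), np.float64(3.0))]
side [0.45910405 0.20593256] 0.07122996798104374 183.5152735409859
side [0.45915094 0.20712521] 0.071119960305422 182.55852970922143
113 [(np.float64(0.0), np.float64(1.0)), (np.float64(0.0), np.float64(1.5)), (np.float64(0.0), np.float64(2.0)), (np.float64(0.0), np.float64(2.5))]
```

```bash
python3 -c "
from plant import robot, cams
print(robot.job_done())"
```

```text
the job is handed in; nothing more can be done
None
```

I turned the carousel about 420° anticlockwise in two grasps. The salt mill measures within about 1° of the front middle, the gripper still holds the grip, and I've handed the job in.

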